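# Scrape the shells off the preparation board into the waste tray

## Task

Take the scraper block and sweep the three empty shells off the cutting board into the steel tray tucked under one end of it, touching the shells only with the scraper, not with the gripper. Then set the scraper back down on the bench, clear of the board and the tray. Leave the sample box and the jar where they stand.

Things in the scene. Friction and masses are not known exactly. Their poses are not given: they have to be found in the camera images.
- board: Light wooden cutting board on four short feet, fixed to the bench: 270 mm along its x, 260 mm along its y, 18 mm thick; its flat top without rims is 45 mm above the bench and its underside 27 mm above it. Origin on the bench under its centre; x and y along its edges, z up. At one of its two y ends (+y or -y) the tray is tucked under it, at the other end stands the sample box.
- tray: Open steel tray, fixed: 270 mm along its x, 130 mm along its y, 24 mm high outside, wall and floor 3 mm. Origin at the centre of its underside, on the bench; x, y parallel to the board's. Its centre is 185 mm from the board's centre along the board's +y or -y, so it reaches 10 mm under the board's end and what is pushed over that end falls into it.
- scraper_center (a point): Scraper block, loose, 0.25 to 0.5 kg, standing upright on the bench beside the work, to the robot's left or right. White plastic foot 200 mm along its x, 36 mm along its y, 30 mm high, square edged; on it, centred, an upright wooden grip rib 130 mm along x, 22 mm thick along y, 45 mm high. 75 mm high in all. This point is its centre, 37.5 mm above its underside; z up. It is gripped from above across the rib (along its y).
- shell1_center (a point): One of three alike empty shell halves, loose, 30 g, lying domed side up on the board: round, 52 mm across, with a small straight hinge edge at its -x side (57 mm along x in all), 14 mm high, its rim 4 mm high and upright. This point is its centre, 7 mm above its underside. All shell centres start within 65 mm of the board's centre along the board's x and within 50 mm along its y.
- shell2_center (a point): One of three alike empty shell halves, loose, 30 g, lying domed side up on the board: round, 52 mm across, with a small straight hinge edge at its -x side (57 mm along x in all), 14 mm high, its rim 4 mm high and upright. This point is its centre, 7 mm above its underside. All shell centres start within 65 mm of the board's centre along the board's x and within 50 mm along its y.
- shell3_center (a point): One of three alike empty shell halves, loose, 30 g, lying domed side up on the board: round, 52 mm across, with a small straight hinge edge at its -x side (57 mm along x in all), 14 mm high, its rim 4 mm high and upright. This point is its centre, 7 mm above its underside. All shell centres start within 65 mm of the board's centre along the board's x and within 50 mm along its y.
- sample_box_center (a point): Closed grey box with white lid, 156 x 81 x 50 mm, loose, standing at the board's end opposite the tray, about 185 mm from the board's centre. Bystander. This point is its centre, 25 mm above the bench.
- jar_center (a point): Round glass jar with screw cap, 70 mm across, 100 mm high, loose, standing on the opposite side from the scraper. Bystander. This point is on its axis, 50 mm above the bench.
Mind the look-alikes: they are no part of the job. What is shaped like the part that bears scraper_center but blue or purple is not meant.

How it is judged:
By the outcome, as a careful person would: the job done as asked, in the order asked, and still so for the second after the job is handed in, with the robot touching nothing.
It also fails if it takes over 61 s, if anything falls off the work surface, if the arm or the gripper's body presses on something with over 40 N, if the wrist force passes 120 N, or if a joint passes its speed limit or range.

## Robot

A 6-joint arm with a two-finger parallel gripper is mounted at the origin on the work surface. World frame = base frame: x ahead of the robot, y to its left, z up, the work surface at z = 0. Lengths are in m, angles in degrees, forces in N, time in s.
With the tool pointing down it reaches from about 0.275 to 0.75 m from the base axis. Payload 10.2 kg.
Tool frame: the origin (TCP) lies at the very end of the fingers, on their centre line; the grasp point (between the pads) lies 19 mm behind it; z points along the fingers, x is the direction in which the jaws open and shut, and the axes are right-handed (so a half turn about z gives the same grasp; the last joint's range is limited). The gripper opens to 85 mm and grips with 20 to 120 N. Pads are 22 mm wide; open, the fingers measure 114 mm over their backs; the gripper's body (76 mm by 85 mm) begins 54 mm behind the grasp point. The pads swing forward as they close: fully open they stand 13 mm farther back than shut.
Start: joints at [-85.279, 17.928, 85.812, -0, 76.261, -12.8], TCP at [0.158, -0.501, 0.231] pointing down, gripper open.
Joint ranges: [-168.41, 168.41], [-55.51, 124.54], [10.69, 146.95], [-70.63, 250.63], [1, 178], [-165.06, 165.06]. Speed limits (degrees/s): [136.94, 136.94, 172.46, 180, 180, 180].

## Interface

Orientations are given as [roll, pitch, yaw] about the fixed x, y, z axes, in that order (R = Rz(yaw) Ry(pitch) Rx(roll)).
In Python, from cell import robot gives the robot as it stands.
- The arm moves only by the tool drive_tool, never from a script. Its argument "moves" is a list of rows, each an object of numbers: "jaw": the finger opening in cm, from 0 to 8.54; "tx", "ty", "tz": the shift along the tool's x, y, z in cm; "turn": the turn about the tool's z in rad. A call has exactly 8 rows; each row shifts and turns the commanded pose from where the row before left it, along the tool's axes as they then stand; what a row does not reach is not made up. A row lasts 1/12 s, in which the tool goes at most 41.7 mm and 7.16 degrees, less where a joint would pass 70% of its speed; a pose out of reach is approached as far as the arm can. A call is refused whole if a number of a shift passes 4.17 or a number of a turn 0.125, either way. A call with a gripper value outside its range is refused whole. The fingers move at their own pace and stop on an object; the grip force is fixed at half the most. Time passes only in rows, so rows that do not move let the fingers close, or fill a call up. It gives the time, the measured TCP pose, the force and the opening at its end, in the units of the state.
- robot.get_state(): the state, without advancing time (a new reading comes with each control period).
- robot.capture(name): name is "side" or "top"; returns the picture (400x640x3 uint8, red, green, blue); there is no depth.
- robot.camera_info(name): a dict with "intrinsics" (3x3 intrinsics, pixels), "world_to_cam" (4x4, takes a point from world to camera coordinates). Camera axes: x right, y down, z forward; pixel columns grow to the right and rows downward; lengths in m; the calibration is good to about 2 mm. A picture is of the moment at which its call begins. camera_info takes no time and is no camera call.
- robot.sign_off(): hands the job in, once; it reports no verdict.
The state is a dict: "t": time; "joint_positions": joint angles; "joint_velocities": joint speeds; "joint_torque": joint torques, N m; "position": TCP position; "ee_rot": TCP orientation; "ft_force": force on the tool from outside, world axes, zero at the start; "ft_torque": the same for the moment, N m; "opening": finger opening in m.
Only numpy, scipy, OpenCV 4.12 (cv2) and the standard library are available. Lean on these libraries where they do the work, as an engineer would, in place of code of your own. Each camera call takes 0.05 s, during which the arm holds its last target.

## Working session

There is one attempt and no reset: what is moved stays moved. The work goes in short steps, Python scripts to look and compute and a tool call to move; the robot and the scene stay as the last step left them, time stands still between calls to the robot, and variables do not carry over. Pictures are saved under pics/ and viewed, and the job is handed in when it is done.

Besides the shell and the picture viewer there is one more tool, called by a JSON object that holds its "method" and its "body", one argument or row to a line. drive_tool: Moves the arm, as the interface text tells. Its arguments: {"type":"object","properties":{"moves":{"type":"array"}},"required":["moves"]}

```bash
ls; mkdir -p pics; python3 - <<'E'
from cell import robot
import cv2
for n in("side","top"):
    im=robot.capture(n); cv2.imwrite(f"pics/{n}0.png",im[:,:,::-1])
    i=robot.camera_info(n); print(n,i["intrinsics"],i["world_to_cam"])
print(robot.get_state())
E
```

```text
pics
side [[466.24597006   0.         323.60309746]
 [  0.         466.24597006 197.11844453]
 [  0.           0.           1.        ]] [[ 0.97877947 -0.20384545  0.02092301 -0.56854932]
 [-0.12287211 -0.66554211 -0.73617671  0.05384554]
 [ 0.16399142  0.71798379 -0.67646588  1.4689499 ]
 [ 0.          0.          0.          1.        ]]
top [[455.69538277   0.         322.1696827 ]
 [  0.         455.69538277 197.94214645]
 [  0.           0.           1.        ]] [[ 0.02268148 -0.9996905  -0.01022061 -0.10033525]
 [-0.99845361 -0.02213205 -0.05099577  0.58655193]
 [ 0.05075379  0.01136147 -0.99864657  1.30558012]
 [ 0.          0.          0.          1.        ]]
{'t': 0.1, 'joint_positions': array([-8.52802353e+01,  1.79584318e+01,  8.58482900e+01, -3.37265483e-04,
        7.62591603e+01, -1.27990194e+01]), 'joint_velocities': array([ 0.03401833, -0.12421385, -0.01302927,  0.06574624,  0.00720749,
        0.06588116]), 'joint_torque': array([ 3.67385233e-03, -4.12895930e+01, -2.60141015e+01, -9.91760658e-05,
        3.00637170e-03, -7.44170592e-07]), 'position': array([ 0.15801121, -0.50043404,  0.23078168]), 'ee_rot': array([-1.79985724e+02,  6.43177459e-02, -7.24811277e+01]), 'ft_force': array([ 0.7677545 ,  0.2568093 , -0.12362018]), 'ft_torque': array([ 0.01485945,  0.0199135 , -0.01786534]), 'opening': 0.08550420356057509}
```

View pics/side0.png

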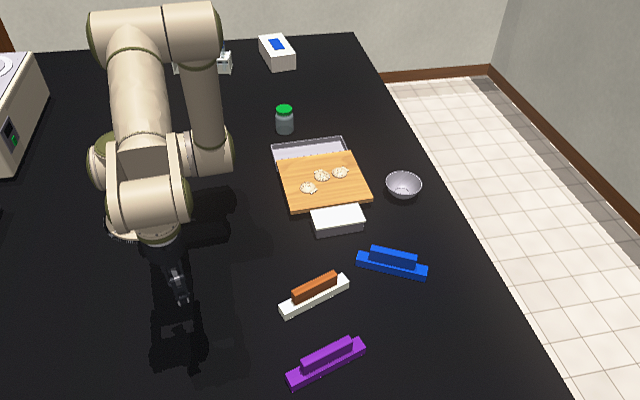

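View pics/top0.png

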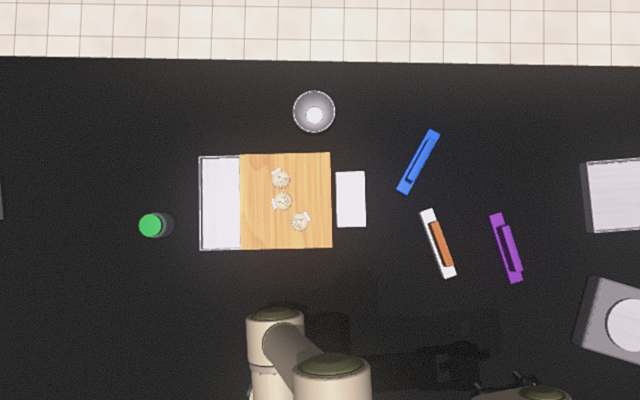

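The top view shows the board at about (286,200), with the tray at its left, (220,203), which is world +y. The sample box is at (351,199), the jar at (152,225) and the shells at (281,179), (282,202) and (300,221).
Scraper candidates: white foot with wooden rib (438,243), blue (418,162) and purple (506,248). By the description it is the white and wood one.

```bash
cat > h.py <<'E'
import numpy as np,cv2
from cell import robot
def ray(n,uv,z):
    i=robot.camera_info(n);K=np.array(i["intrinsics"]);T=np.array(i["world_to_cam"])
    R=T[:3,:3];c=-R.T@T[:3,3]
    d=R.T@np.linalg.solve(K,np.array([uv[0],uv[1],1.]))
    return c+d*(z-c[2])/d[2]
def proj(n,p):
    i=robot.camera_info(n);K=np.array(i["intrinsics"]);T=np.array(i["world_to_cam"])
    q=K@(T[:3,:3]@np.array(p)+T[:3,3]);return q[:2]/q[2]
def rect(n,m,z):
    c,_=cv2.findContours(m,cv2.RETR_EXTERNAL,cv2.CHAIN_APPROX_NONE)
    c=max(c,key=cv2.contourArea)
    P=np.array([ray(n,p[0],z)[:2]*1000 for p in c],np.float32)
    return cv2.minAreaRect(P)
E
python3 - <<'E'
from h import *
im=cv2.imread("pics/top0.png");hsv=cv2.cvtColor(im,cv2.COLOR_BGR2HSV)
def roi(m,x0,y0,x1,y1):
    o=np.zeros_like(m);o[y0:y1,x0:x1]=m[y0:y1,x0:x1];return o
print("hsv",hsv[243,440],hsv[160,250],hsv[215,425],hsv[200,351],hsv[179,281])
wood=cv2.inRange(hsv,(5,70,60),(30,255,255))
rib=roi(wood,410,200,470,285)
brd=roi(wood,230,140,340,260)
wh=cv2.inRange(hsv,(0,0,150),(180,60,255))
print("rib z75",rect("top",rib,.075))
foot=cv2.bitwise_or(roi(wh,410,200,470,285),rib); 
print("foot-all z30",rect("top",cv2.morphologyEx(foot,cv2.MORPH_CLOSE,np.ones((5,5))),.030))
print("foot white",rect("top",roi(wh,410,200,470,285),.030))
print("board",rect("top",brd,.045))
print("box",rect("top",roi(wh,332,160,372,240),.05))
t=roi(cv2.inRange(hsv,(0,0,90),(180,60,255)),190,145,241,260)
print("tray",rect("top",t,.024))
sh=roi(cv2.inRange(hsv,(0,0,120),(180,95,255)),242,156,329,246)
n,l,s,c=cv2.connectedComponentsWithStats(sh)
for k in range(1,n):
    if s[k,4]>40: print("shell",s[k],c[k],ray("top",c[k],.052))
print("jar",ray("top",(151,225),.1))
cr=im[140:290,190:480];cv2.imwrite("pics/crop.png",cv2.resize(cr,None,fx=2.7,fy=2.7,interpolation=cv2.INTER_CUBIC))
i=robot.camera_info("top");T=np.array(i["world_to_cam"]);print(-T[:3,:3].T@T[:3,3])
E
```

```text
hsv [ 11 145 208] [ 14 112 219] [132   5 237] [130   6 239] [140   3 235]
rib z75 ((466.9450378417969, -416.5527038574219), (128.48660278320312, 29.680994033813477), 21.012889862060547)
foot-all z30 ((467.9380798339844, -420.50506591796875), (201.763427734375, 42.24783706665039), 20.998149871826172)
foot white ((467.1639709472656, -418.4876403808594), (201.76095581054688, 37.958229064941406), 20.983081817626953)
board ((576.4859008789062, 15.4559326171875), (279.6509094238281, 261.3043212890625), 2.6985127925872803)
box ((586.8477172851562, -166.62789916992188), (156.2066650390625, 82.21038055419922), 2.680110454559326)
tray ((568.9923706054688, 209.96688842773438), (274.6790771484375, 119.83959197998047), 2.6857097148895264)
shell [271 167  19  22 310] [279.81935484 178.06129032] [0.6402827  0.03323009 0.052     ]
shell [242 181   6  34  90] [243.61111111 199.13333333] [0.57847702 0.133739   0.052     ]
shell [271 191  21  20 309] [281.27184466 200.88349515] [0.57590248 0.02736812 0.052     ]
shell [290 211  22  20 313] [299.72523962 220.80830671] [ 0.52106321 -0.02602204  0.052     ]
jar [0.50059298 0.37414735 0.1       ]
[ 0.5216575  -0.1021559   1.33269929]
```

View pics/crop.png

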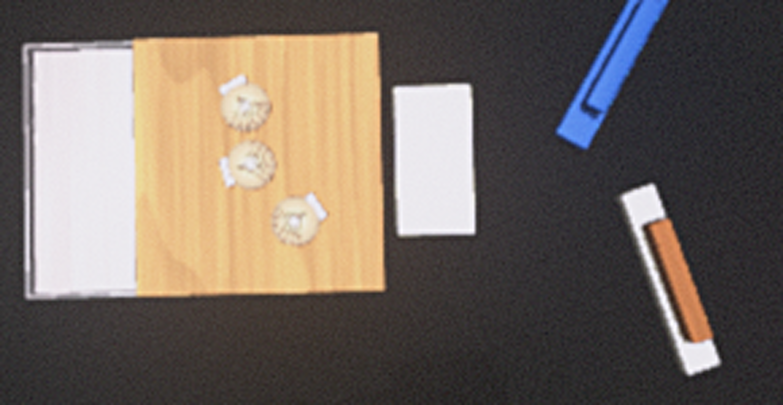

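The crop confirms the choice: white foot with orange-brown wooden rib at (438,243). Its centre is about (0.468,-0.420) and its long axis is at 21°. The board is turned 2.7° and the tray lies at +y.

```bash
cat >> h.py <<'E'
def go(x,y,z,yaw):
    s=robot.get_state();p=s["position"];yw=s["ee_rot"][2]
    d=(yaw-yw+180)%360-180
    a=np.radians(yaw);v=np.array([x,y,z])-p
    print("t",round(s["t"],2),"pos",p.round(4),"rpy",s["ee_rot"].round(2),"F",s["ft_force"].round(1),"open",round(s["opening"],4))
    print("turn %.3f then tx %.2f ty %.2f tz %.2f"%(-np.radians(d),*(100*np.array([v[0]*np.cos(a)+v[1]*np.sin(a),v[0]*np.sin(a)-v[1]*np.cos(a),-v[2]]))))
E
python3 -c "
from h import *
go(.468,-.420,.15,-69)"
```

```text
t 0.1 pos [ 0.158  -0.5004  0.2308] rpy [-1.7999e+02  6.0000e-02 -7.2480e+01] F [ 0.8  0.3 -0.1] open 0.0855
turn -0.061 then tx 3.60 ty -31.82 tz 8.08
```

{"method": "drive_tool", "body": {
  "moves": [
    {"turn": -0.061, "jaw": 8.5},
    {"ty": -3.0, "jaw": 8.5},
    {"ty": -3.2, "tx": 0.5, "jaw": 8.5},
    {"ty": -3.2, "tx": 0.5, "jaw": 8.5},
    {"ty": -3.2, "tx": 0.5, "jaw": 8.5},
    {"ty": -3.2, "tx": 0.5, "tz": 1, "jaw": 8.5},
    {"ty": -3.2, "tx": 0.5, "tz": 1, "jaw": 8.5},
    {"ty": -3.2, "tx": 0.5, "tz": 1, "jaw": 8.5}
  ]
}}

```text
invalid input
```

{"method": "drive_tool", "body": {
  "moves": [
    {"ty": -3, "tx": 0.6, "tz": 1, "jaw": 8.5},
    {"ty": -3, "tz": 1, "jaw": 8.5},
    {"ty": -2.5, "tz": 1, "jaw": 8.5},
    {"ty": -1.1, "tz": 1, "jaw": 8.5},
    {"tz": 1, "jaw": 8.5},
    {"jaw": 8.5},
    {"jaw": 8.5},
    {"jaw": 8.5}
  ]
}}

```text
invalid input
```

```bash
python3 -c "
from h import *
go(.468,-.420,.036,-69)
for n in('top','side'): cv2.imwrite(f'pics/{n}1.png',robot.capture(n)[:,:,::-1])"
```

```text
t 0.1 pos [ 0.158  -0.5004  0.2308] rpy [-1.7999e+02  6.0000e-02 -7.2480e+01] F [ 0.8  0.3 -0.1] open 0.0855
turn -0.061 then tx 3.60 ty -31.82 tz 19.48
```

View pics/side1.png

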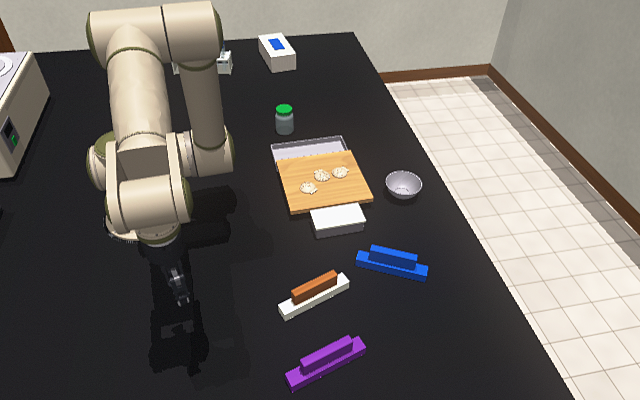

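Nothing moved: the calls were refused, and the side view is unchanged with the scraper at (315,295). Each row probably needs all five numbers, so I'll retry with them.

{"method": "drive_tool", "body": {
  "moves": [
    {"jaw": 8.5, "tx": 0, "ty": 0, "tz": 0, "turn": -0.061},
    {"jaw": 8.5, "tx": 0.5, "ty": -3.2, "tz": 0, "turn": 0},
    {"jaw": 8.5, "tx": 0.5, "ty": -3.2, "tz": 0, "turn": 0},
    {"jaw": 8.5, "tx": 0.5, "ty": -3.2, "tz": 0, "turn": 0},
    {"jaw": 8.5, "tx": 0.5, "ty": -3.2, "tz": 1, "turn": 0},
    {"jaw": 8.5, "tx": 0.5, "ty": -3.2, "tz": 1, "turn": 0},
    {"jaw": 8.5, "tx": 0.5, "ty": -3.2, "tz": 1, "turn": 0},
    {"jaw": 8.5, "tx": 0.5, "ty": -3.2, "tz": 1, "turn": 0}
  ]
}}

```text
t: 0.87
position: [0.3812, -0.4523, 0.1907]
ee_rot: [180.0, 0.0, -69.0]
ft_force: [0.1, -0.3, 0.0]
opening: 0.0849
```

{"method": "drive_tool", "body": {
  "moves": [
    {"jaw": 8.5, "tx": 0, "ty": -3.1, "tz": 1, "turn": 0},
    {"jaw": 8.5, "tx": 0.1, "ty": -3.1, "tz": 1, "turn": 0},
    {"jaw": 8.5, "tx": 0, "ty": -3.1, "tz": 1, "turn": 0},
    {"jaw": 8.5, "tx": 0, "ty": 0, "tz": 1, "turn": 0},
    {"jaw": 8.5, "tx": 0, "ty": 0, "tz": 0, "turn": 0},
    {"jaw": 8.5, "tx": 0, "ty": 0, "tz": 0, "turn": 0},
    {"jaw": 8.5, "tx": 0, "ty": 0, "tz": 0, "turn": 0},
    {"jaw": 8.5, "tx": 0, "ty": 0, "tz": 0, "turn": 0}
  ]
}}

```text
t: 1.53
position: [0.4662, -0.4214, 0.1522]
ee_rot: [-180.0, -0.1, -69.1]
ft_force: [-0.6, 0.2, -0.6]
opening: 0.0847
```

```bash
python3 -c "
from h import *
go(.468,-.420,.036,-69)
for n in('top','side'): 
  im=robot.capture(n)[:,:,::-1]
  im=im[150:310,360:560] if n=='top' else im[200:360,220:420]
  cv2.imwrite(f'pics/{n}2.png',cv2.resize(im,None,fx=3.5,fy=3.5))"
```

```text
t 1.53 pos [ 0.4662 -0.4214  0.1522] rpy [-1.7998e+02 -7.0000e-02 -6.9070e+01] F [-0.6  0.2 -0.6] open 0.0847
turn -0.001 then tx -0.07 ty -0.22 tz 11.62
```

View pics/side2.png

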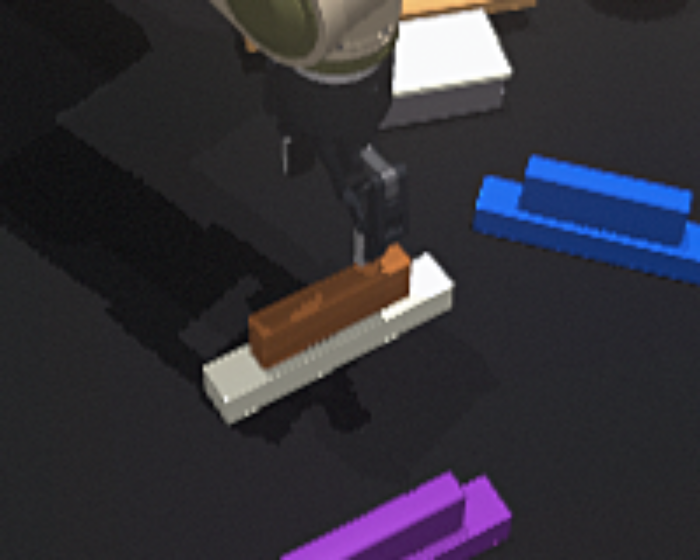

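View pics/top2.png

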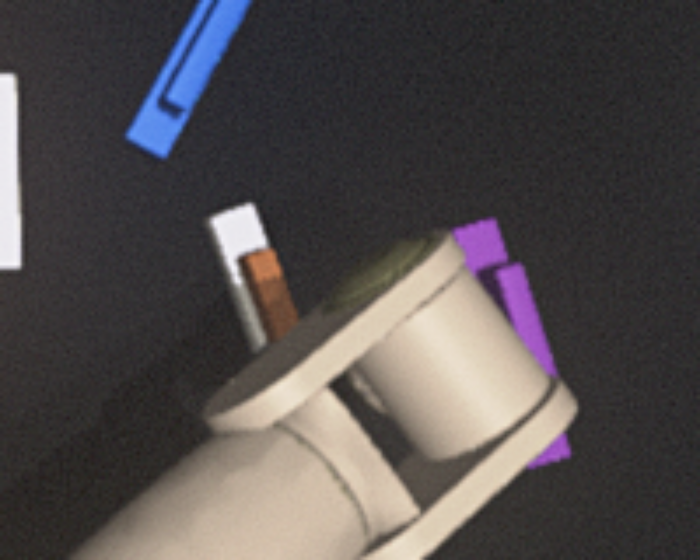

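The side crop shows the open fingers above the wooden rib, on both sides of it, around (375,220) and (290,155). The top view shows only the arm over it. I'll descend straight down.

{"method": "drive_tool", "body": {
  "moves": [
    {"jaw": 8.5, "tx": -0.1, "ty": -0.2, "tz": 2.5, "turn": 0},
    {"jaw": 8.5, "tx": 0, "ty": 0, "tz": 2.5, "turn": 0},
    {"jaw": 8.5, "tx": 0, "ty": 0, "tz": 2.0, "turn": 0},
    {"jaw": 8.5, "tx": 0, "ty": 0, "tz": 1.5, "turn": 0},
    {"jaw": 8.5, "tx": 0, "ty": 0, "tz": 1.5, "turn": 0},
    {"jaw": 8.5, "tx": 0, "ty": 0, "tz": 1.0, "turn": 0},
    {"jaw": 8.5, "tx": 0, "ty": 0, "tz": 0.6, "turn": 0},
    {"jaw": 8.5, "tx": 0, "ty": 0, "tz": 0, "turn": 0}
  ]
}}

```text
t: 2.3
position: [0.4679, -0.4188, 0.0345]
ee_rot: [180.0, 0.1, -69.0]
ft_force: [-0.0, -1.3, 0.1]
opening: 0.085
```

{"method": "drive_tool", "body": {
  "moves": [
    {"jaw": 4, "tx": 0, "ty": 0, "tz": 0, "turn": 0},
    {"jaw": 3, "tx": 0, "ty": 0, "tz": 0, "turn": 0},
    {"jaw": 2.5, "tx": 0, "ty": 0, "tz": 0, "turn": 0},
    {"jaw": 1.5, "tx": 0, "ty": 0, "tz": 0, "turn": 0},
    {"jaw": 0, "tx": 0, "ty": 0, "tz": 0, "turn": 0},
    {"jaw": 0, "tx": 0, "ty": 0, "tz": 0, "turn": 0},
    {"jaw": 0, "tx": 0, "ty": 0, "tz": 0, "turn": 0},
    {"jaw": 0, "tx": 0, "ty": 0, "tz": 0, "turn": 0}
  ]
}}

```text
t: 2.97
position: [0.4684, -0.4188, 0.0354]
ee_rot: [180.0, 0.0, -69.0]
ft_force: [-0.6, 1.9, 1.7]
opening: 0.0213
```

{"method": "drive_tool", "body": {
  "moves": [
    {"jaw": 0, "tx": 0, "ty": 0, "tz": 0, "turn": 0},
    {"jaw": 0, "tx": 0, "ty": 0, "tz": 0, "turn": 0},
    {"jaw": 0, "tx": 0, "ty": 0, "tz": 0, "turn": 0},
    {"jaw": 0, "tx": 0, "ty": 0, "tz": 0, "turn": 0},
    {"jaw": 0, "tx": 0, "ty": 0, "tz": 0, "turn": 0},
    {"jaw": 0, "tx": 0, "ty": 0, "tz": 0, "turn": 0},
    {"jaw": 0, "tx": 0, "ty": 0, "tz": 0, "turn": 0},
    {"jaw": 0, "tx": 0, "ty": 0, "tz": 0, "turn": 0}
  ]
}}

```text
t: 3.63
position: [0.4684, -0.4188, 0.0354]
ee_rot: [-180.0, 0.0, -69.0]
ft_force: [-2.4, 4.3, 4.0]
opening: 0.0212
```

{"method": "drive_tool", "body": {
  "moves": [
    {"jaw": 0, "tx": 0, "ty": 0, "tz": -0.5, "turn": 0},
    {"jaw": 0, "tx": 0, "ty": 0, "tz": -1.0, "turn": 0},
    {"jaw": 0, "tx": 0, "ty": 0, "tz": -2, "turn": 0},
    {"jaw": 0, "tx": 0, "ty": 0, "tz": -2.5, "turn": 0},
    {"jaw": 0, "tx": 0, "ty": 0, "tz": -2.5, "turn": 0},
    {"jaw": 0, "tx": 0, "ty": 0, "tz": -2.5, "turn": 0},
    {"jaw": 0, "tx": 0, "ty": 0, "tz": -1, "turn": 0},
    {"jaw": 0, "tx": 0, "ty": 0, "tz": 0, "turn": 0}
  ]
}}

```text
t: 4.3
position: [0.469, -0.4199, 0.158]
ee_rot: [-179.9, -0.3, -69.0]
ft_force: [-0.0, -0.3, -4.0]
opening: 0.0213
```

```bash
python3 -c "
from h import *
go(.583,-.09,.155,-87.3)
for n in('top','side'): 
  im=robot.capture(n)[:,:,::-1]
  im=im[150:310,360:560] if n=='top' else im[170:330,220:420]
  cv2.imwrite(f'pics/{n}3.png',cv2.resize(im,None,fx=3.5,fy=3.5))"
```

```text
t 4.3 pos [ 0.469  -0.4199  0.158 ] rpy [-179.92   -0.3   -68.99] F [-0.  -0.3 -4. ] open 0.0213
turn 0.320 then tx -32.42 ty -12.94 tz 0.30
```

View pics/side3.png

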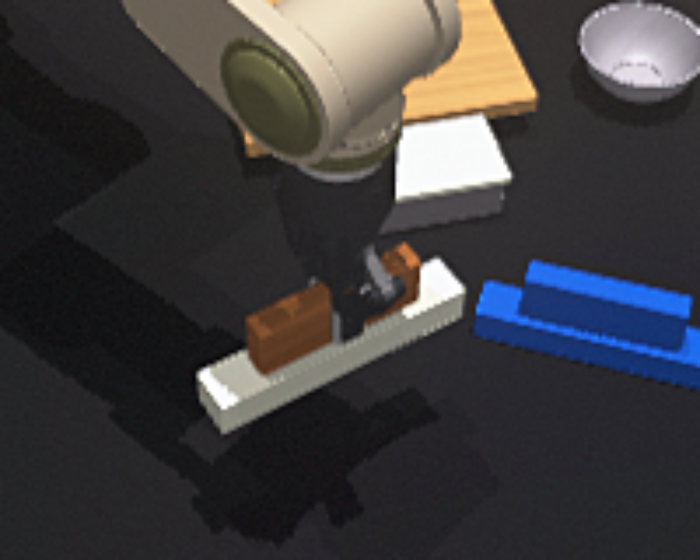

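The side crop shows the scraper held level, with the fingers near the middle of the rib at (350,300). Next I'll turn to the board's heading and carry it behind the shells.

{"method": "drive_tool", "body": {
  "moves": [
    {"jaw": 0, "tx": 0, "ty": 0, "tz": 0, "turn": 0.08},
    {"jaw": 0, "tx": 0, "ty": 0, "tz": 0, "turn": 0.08},
    {"jaw": 0, "tx": 0, "ty": 0, "tz": 0, "turn": 0.08},
    {"jaw": 0, "tx": 0, "ty": 0, "tz": 0, "turn": 0.08},
    {"jaw": 0, "tx": -1.5, "ty": -0.6, "tz": 0, "turn": 0},
    {"jaw": 0, "tx": -2.5, "ty": -1.0, "tz": 0, "turn": 0},
    {"jaw": 0, "tx": -2.7, "ty": -1.1, "tz": 0, "turn": 0},
    {"jaw": 0, "tx": -2.7, "ty": -1.1, "tz": 0, "turn": 0}
  ]
}}

```text
t: 5.07
position: [0.5017, -0.3212, 0.1534]
ee_rot: [179.9, 0.1, -87.3]
ft_force: [0.9, 0.2, -3.7]
opening: 0.0212
```

{"method": "drive_tool", "body": {
  "moves": [
    {"jaw": 0, "tx": -3.0, "ty": -1.2, "tz": 0, "turn": 0},
    {"jaw": 0, "tx": -3.0, "ty": -1.2, "tz": 0, "turn": 0},
    {"jaw": 0, "tx": -3.0, "ty": -1.2, "tz": 0, "turn": 0},
    {"jaw": 0, "tx": -3.0, "ty": -1.2, "tz": 0, "turn": 0},
    {"jaw": 0, "tx": -3.0, "ty": -1.2, "tz": 0, "turn": 0},
    {"jaw": 0, "tx": -3.0, "ty": -1.2, "tz": 0, "turn": 0},
    {"jaw": 0, "tx": -2.0, "ty": -1.0, "tz": 0, "turn": 0},
    {"jaw": 0, "tx": -1.0, "ty": -0.4, "tz": 0, "turn": 0}
  ]
}}

```text
t: 5.73
position: [0.5781, -0.1059, 0.1537]
ee_rot: [179.9, 0.1, -87.1]
ft_force: [0.3, 0.2, -3.8]
opening: 0.0214
```

```bash
python3 -c "
from h import *
go(.583,-.09,.085,-87.3)
for n in('top','side'): 
  im=robot.capture(n)[:,:,::-1]
  im=im[120:280,180:380] if n=='top' else im[110:270,240:440]
  cv2.imwrite(f'pics/{n}4.png',cv2.resize(im,None,fx=3.5,fy=3.5))"
```

```text
t 5.73 pos [ 0.5781 -0.1059  0.1537] rpy [ 1.7987e+02  1.0000e-01 -8.7090e+01] F [ 0.3  0.2 -3.8] open 0.0214
turn 0.004 then tx -1.56 ty -0.57 tz 6.87
```

View pics/side4.png

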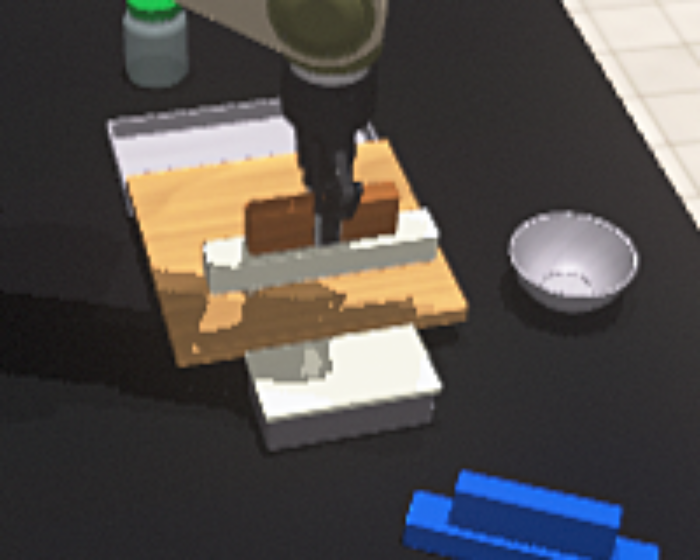

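View pics/top4.png

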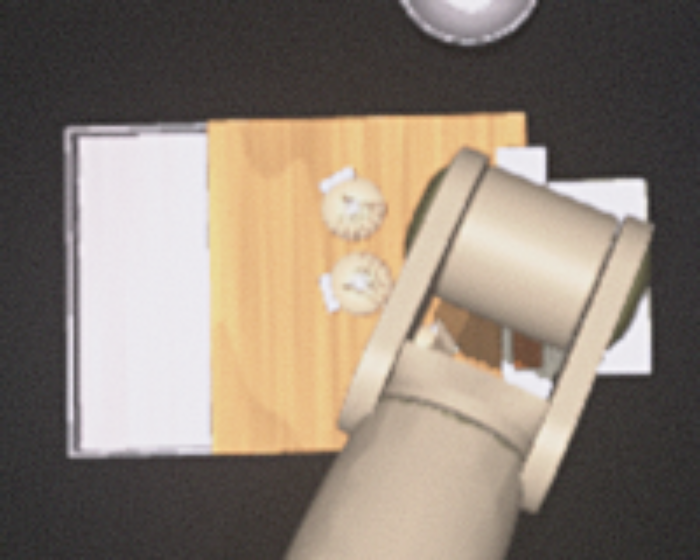

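The top crop shows two shells at (355,208) and (362,282). The third is partly hidden at (435,335), just ahead of the scraper, whose far end is at (522,147) and near end at (527,395). I'll check the side margins before lowering.

```bash
python3 -c "
from h import *
f=lambda u,v:(180+u/3.5,120+v/3.5)
print('ends',ray('top',f(497,147),.148),ray('top',f(546,147),.148),ray('top',f(552,395),.148))
print('shell1 ext',ray('top',f(340,165),.05),ray('top',f(355,243),.05))
im=cv2.imread('pics/top0.png');h=cv2.cvtColor(im,cv2.COLOR_BGR2HSV)
m=cv2.inRange(h,(0,0,120),(180,95,255))
n,l,s,c=cv2.connectedComponentsWithStats(m[156:246,250:329])
for k in range(1,n):
  if s[k,4]>40:
    x,y,w,hh,_=s[k];x+=250;y+=156
    print('shell',ray('top',(x,y),.05)[:2],ray('top',(x+w,y+hh),.05)[:2])
go(.578,-.09,.085,-87.3)
"
```

```text
ends [ 0.67590173 -0.08610057  0.148     ] [ 0.67668278 -0.12267628  0.148     ] [ 0.49215742 -0.13102089  0.148     ]
shell1 ext [0.67131446 0.04187606 0.05      ] [0.60836456 0.02801024 0.05      ]
shell [0.67134698 0.05929666] [0.61010913 0.00382423]
shell [0.60327064 0.05736155] [ 0.54814962 -0.00344402]
shell [0.54802305 0.00219176] [ 0.49326229 -0.06111197]
t 5.83 pos [ 0.5778 -0.1075  0.154 ] rpy [ 1.7989e+02  6.0000e-02 -8.7120e+01] F [-0.3 -1.4 -3.3] open 0.0218
turn 0.003 then tx -1.74 ty -0.10 tz 6.90
```

{"method": "drive_tool", "body": {
  "moves": [
    {"jaw": 0, "tx": -1.0, "ty": -0.7, "tz": 0, "turn": 0.003},
    {"jaw": 0, "tx": -0.6, "ty": -0.4, "tz": 0, "turn": 0},
    {"jaw": 0, "tx": 0, "ty": 0, "tz": 1.5, "turn": 0},
    {"jaw": 0, "tx": 0, "ty": 0, "tz": 2, "turn": 0},
    {"jaw": 0, "tx": 0, "ty": 0, "tz": 1.5, "turn": 0},
    {"jaw": 0, "tx": 0, "ty": 0, "tz": 1, "turn": 0},
    {"jaw": 0, "tx": 0, "ty": 0, "tz": 0.6, "turn": 0},
    {"jaw": 0, "tx": 0, "ty": 0, "tz": 0, "turn": 0}
  ]
}}

```text
t: 6.5
position: [0.5878, -0.0931, 0.0882]
ee_rot: [179.9, 0.0, -87.5]
ft_force: [0.1, 0.0, -3.6]
opening: 0.0214
```

```bash
python3 -c "
from h import *
go(.588,-.09,.0815,-87.3)
for n in('top','side'): 
  im=robot.capture(n)[:,:,::-1]
  im=im[120:280,180:380] if n=='top' else im[110:270,240:440]
  cv2.imwrite(f'pics/{n}5.png',cv2.resize(im,None,fx=3.5,fy=3.5))"
```

```text
t 6.5 pos [ 0.5878 -0.0931  0.0882] rpy [ 1.799e+02  4.000e-02 -8.752e+01] F [ 0.1  0.  -3.6] open 0.0214
turn -0.004 then tx -0.31 ty -0.03 tz 0.67
```

View pics/side5.png

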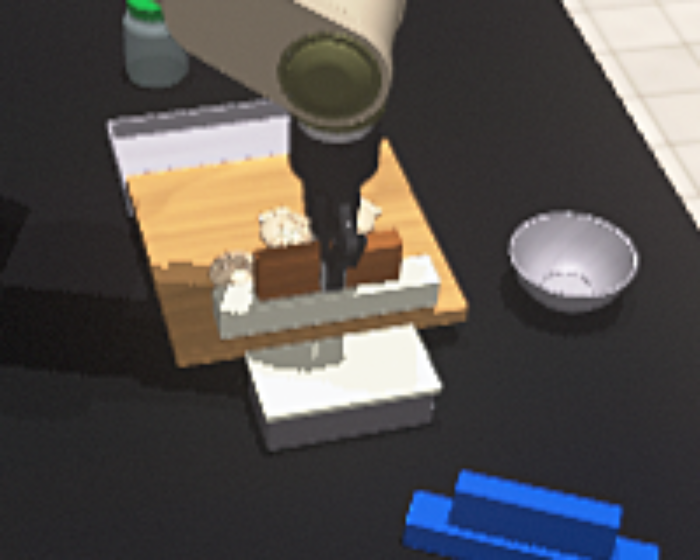

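View pics/top5.png

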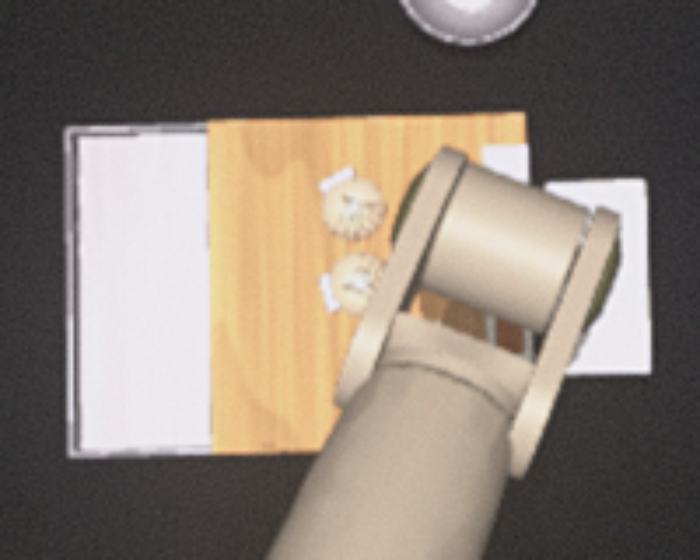

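```bash
python3 -c "
from h import *
f=lambda u,v:(240+u/3.5,110+v/3.5)
print('near end bottom back',ray('side',f(221,337),.053),'top front',ray('side',f(214,283),.083))
print('far end bottom back',ray('side',f(437,306),.053))
print('shell3 left',ray('side',f(209,268),.049))
f=lambda u,v:(180+u/3.5,120+v/3.5)
print('far ends top',ray('top',f(482,144),.083),ray('top',f(528,144),.083))
"
```

```text
near end bottom back [ 0.49232984 -0.11098251  0.053     ] top front [ 0.49299316 -0.07283691  0.083     ]
far end bottom back [ 0.69039572 -0.10664962  0.053     ]
shell3 left [ 0.49800307 -0.01400103  0.049     ]
far ends top [ 0.68648802 -0.07334876  0.083     ] [ 0.68726102 -0.10958025  0.083     ]
```

{"method": "drive_tool", "body": {
  "moves": [
    {"jaw": 0, "tx": 0, "ty": 0.3, "tz": 0.2, "turn": -0.004},
    {"jaw": 0, "tx": 0, "ty": 0, "tz": 0.2, "turn": 0},
    {"jaw": 0, "tx": 0, "ty": 0, "tz": 0.1, "turn": 0},
    {"jaw": 0, "tx": 0, "ty": 0, "tz": 0.1, "turn": 0},
    {"jaw": 0, "tx": 0, "ty": 0, "tz": 0, "turn": 0},
    {"jaw": 0, "tx": 0, "ty": 0, "tz": 0, "turn": 0},
    {"jaw": 0, "tx": 0, "ty": 0, "tz": 0, "turn": 0},
    {"jaw": 0, "tx": 0, "ty": 0, "tz": 0, "turn": 0}
  ]
}}

```text
t: 7.27
position: [0.5853, -0.0931, 0.0834]
ee_rot: [-180.0, -0.0, -87.3]
ft_force: [0.3, 0.4, -4.1]
opening: 0.0213
```

{"method": "drive_tool", "body": {
  "moves": [
    {"jaw": 0, "tx": 0, "ty": 0, "tz": 0.1, "turn": 0},
    {"jaw": 0, "tx": 0, "ty": 0, "tz": 0.05, "turn": 0},
    {"jaw": 0, "tx": 0, "ty": 0, "tz": 0, "turn": 0},
    {"jaw": 0, "tx": 0, "ty": 0, "tz": 0, "turn": 0},
    {"jaw": 0, "tx": 0, "ty": 0, "tz": 0, "turn": 0},
    {"jaw": 0, "tx": 0, "ty": 0, "tz": 0, "turn": 0},
    {"jaw": 0, "tx": 0, "ty": 0, "tz": 0, "turn": 0},
    {"jaw": 0, "tx": 0, "ty": 0, "tz": 0, "turn": 0}
  ]
}}

```text
t: 7.93
position: [0.5853, -0.0931, 0.0818]
ee_rot: [-180.0, 0.0, -87.3]
ft_force: [-0.4, -0.5, -3.7]
opening: 0.0212
```

{"method": "drive_tool", "body": {
  "moves": [
    {"jaw": 0, "tx": -0.3, "ty": 0, "tz": 0, "turn": 0},
    {"jaw": 0, "tx": -0.5, "ty": 0, "tz": 0, "turn": 0},
    {"jaw": 0, "tx": -0.6, "ty": 0, "tz": 0, "turn": 0},
    {"jaw": 0, "tx": -0.6, "ty": 0, "tz": 0, "turn": 0},
    {"jaw": 0, "tx": -0.6, "ty": 0, "tz": 0, "turn": 0},
    {"jaw": 0, "tx": -0.6, "ty": 0, "tz": 0, "turn": 0},
    {"jaw": 0, "tx": -0.6, "ty": 0, "tz": 0, "turn": 0},
    {"jaw": 0, "tx": -0.6, "ty": 0, "tz": 0, "turn": 0}
  ]
}}

```text
t: 8.6
position: [0.5832, -0.0484, 0.0818]
ee_rot: [-180.0, -0.0, -87.3]
ft_force: [0.4, 0.1, -4.7]
opening: 0.0219
```

{"method": "drive_tool", "body": {
  "moves": [
    {"jaw": 0, "tx": -0.6, "ty": 0, "tz": 0, "turn": 0},
    {"jaw": 0, "tx": -0.6, "ty": 0, "tz": 0, "turn": 0},
    {"jaw": 0, "tx": -0.6, "ty": 0, "tz": 0, "turn": 0},
    {"jaw": 0, "tx": -0.6, "ty": 0, "tz": 0, "turn": 0},
    {"jaw": 0, "tx": -0.6, "ty": 0, "tz": 0, "turn": 0},
    {"jaw": 0, "tx": -0.6, "ty": 0, "tz": 0, "turn": 0},
    {"jaw": 0, "tx": -0.6, "ty": 0, "tz": 0, "turn": 0},
    {"jaw": 0, "tx": -0.6, "ty": 0, "tz": 0, "turn": 0}
  ]
}}

```text
t: 9.27
position: [0.5809, -0.0007, 0.0818]
ee_rot: [-180.0, -0.0, -87.3]
ft_force: [0.3, -0.2, -3.6]
opening: 0.0212
```

{"method": "drive_tool", "body": {
  "moves": [
    {"jaw": 0, "tx": -0.6, "ty": 0, "tz": 0, "turn": 0},
    {"jaw": 0, "tx": -0.6, "ty": 0, "tz": 0, "turn": 0},
    {"jaw": 0, "tx": -0.6, "ty": 0, "tz": 0, "turn": 0},
    {"jaw": 0, "tx": -0.6, "ty": 0, "tz": 0, "turn": 0},
    {"jaw": 0, "tx": -0.6, "ty": 0, "tz": 0, "turn": 0},
    {"jaw": 0, "tx": -0.6, "ty": 0, "tz": 0, "turn": 0},
    {"jaw": 0, "tx": -0.4, "ty": 0, "tz": 0, "turn": 0},
    {"jaw": 0, "tx": 0, "ty": 0, "tz": 0, "turn": 0}
  ]
}}

```text
t: 9.93
position: [0.5789, 0.0397, 0.0818]
ee_rot: [180.0, 0.0, -87.2]
ft_force: [0.2, -1.2, -4.1]
opening: 0.0214
```

```bash
python3 -c "
from h import *
go(.575,.15,.0815,-87.3)
for n in('top','side'): 
  im=robot.capture(n)[:,:,::-1]
  im=im[120:280,180:380] if n=='top' else im[110:270,240:440]
  cv2.imwrite(f'pics/{n}6.png',cv2.resize(im,None,fx=3.5,fy=3.5))"
```

```text
t 9.93 pos [0.5789 0.0397 0.0818] rpy [ 1.7999e+02  2.0000e-02 -8.7220e+01] F [ 0.2 -1.2 -4.1] open 0.0214
turn 0.001 then tx -11.04 ty -0.13 tz 0.03
```

View pics/side6.png

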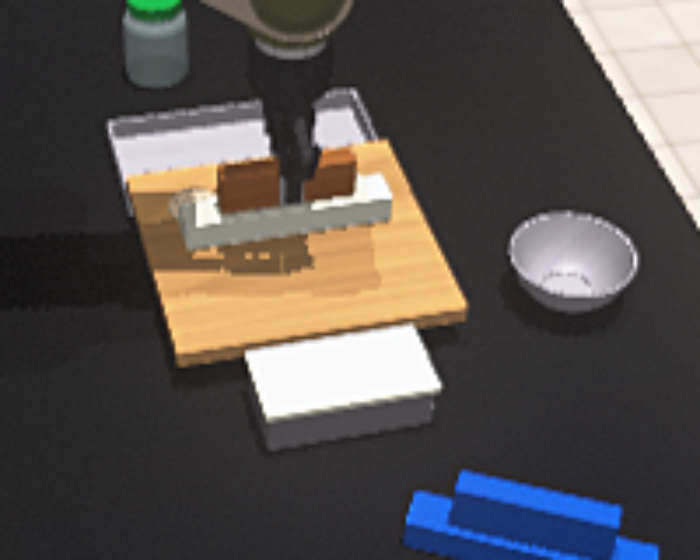

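View pics/top6.png

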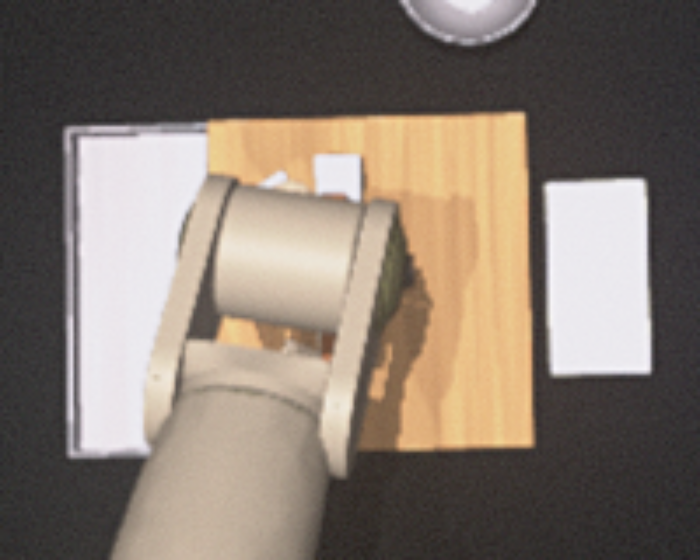

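```bash
python3 -c "
from h import *
f=lambda u,v:(240+u/3.5,110+v/3.5)
print('near end bottom back',ray('side',f(187,249),.046),'top front',ray('side',f(178,200),.076))
print('shell3 left',ray('side',f(169,202),.050))
f=lambda u,v:(180+u/3.5,120+v/3.5)
print('far top',ray('top',f(316,155),.076),ray('top',f(360,155),.076),'shell1 hinge',ray('top',f(275,174),.05))
"
```

```text
near end bottom back [0.4827583  0.01972543 0.046     ] top front [0.48074238 0.05655692 0.076     ]
shell3 left [0.47598995 0.08702933 0.05      ]
far top [0.67583608 0.05822335 0.076     ] [0.67658344 0.02331032 0.076     ] shell1 hinge [0.662871   0.09430477 0.05      ]
```

The near shell's edge has drifted to x=0.476, level with the scraper's near end at 0.479. The far side has 13 mm to spare. I'll back off, shift 7 mm toward -x and go on.

{"method": "drive_tool", "body": {
  "moves": [
    {"jaw": 0, "tx": 0.5, "ty": 0, "tz": 0, "turn": 0},
    {"jaw": 0, "tx": 0.5, "ty": 0, "tz": 0, "turn": 0},
    {"jaw": 0, "tx": 0, "ty": 0.4, "tz": 0, "turn": 0},
    {"jaw": 0, "tx": 0, "ty": 0.3, "tz": 0, "turn": 0},
    {"jaw": 0, "tx": 0, "ty": 0, "tz": 0, "turn": 0},
    {"jaw": 0, "tx": -0.4, "ty": 0, "tz": 0, "turn": 0},
    {"jaw": 0, "tx": -0.4, "ty": 0, "tz": 0, "turn": 0},
    {"jaw": 0, "tx": -0.5, "ty": 0, "tz": 0, "turn": 0}
  ]
}}

```text
t: 10.7
position: [0.5719, 0.0418, 0.0818]
ee_rot: [-180.0, -0.0, -87.3]
ft_force: [-0.6, -0.8, -3.5]
opening: 0.0213
```

{"method": "drive_tool", "body": {
  "moves": [
    {"jaw": 0, "tx": -0.5, "ty": 0, "tz": 0, "turn": 0},
    {"jaw": 0, "tx": -0.5, "ty": 0, "tz": 0, "turn": 0},
    {"jaw": 0, "tx": -0.5, "ty": 0, "tz": 0, "turn": 0},
    {"jaw": 0, "tx": -0.5, "ty": 0, "tz": 0, "turn": 0},
    {"jaw": 0, "tx": -0.5, "ty": 0, "tz": 0, "turn": 0},
    {"jaw": 0, "tx": -0.5, "ty": 0, "tz": 0, "turn": 0},
    {"jaw": 0, "tx": -0.5, "ty": 0, "tz": 0, "turn": 0},
    {"jaw": 0, "tx": 0, "ty": 0, "tz": 0, "turn": 0}
  ]
}}

```text
t: 11.37
position: [0.57, 0.0774, 0.0818]
ee_rot: [180.0, 0.0, -87.2]
ft_force: [0.4, -0.1, -3.5]
opening: 0.0212
```

```bash
python3 -c "
from h import *
go(.575,.15,.0815,-87.3)
for n in('top','side'): 
  im=robot.capture(n)[:,:,::-1]
  im=im[120:280,180:380] if n=='top' else im[90:230,240:415]
  cv2.imwrite(f'pics/{n}7.png',cv2.resize(im,None,fx=4,fy=4) if n=='side' else cv2.resize(im,None,fx=3.5,fy=3.5))"
```

```text
t 11.37 pos [0.57   0.0774 0.0818] rpy [ 1.7999e+02  2.0000e-02 -8.7220e+01] F [ 0.4 -0.1 -3.5] open 0.0212
turn 0.001 then tx -7.23 ty -0.84 tz 0.03
```

View pics/side7.png

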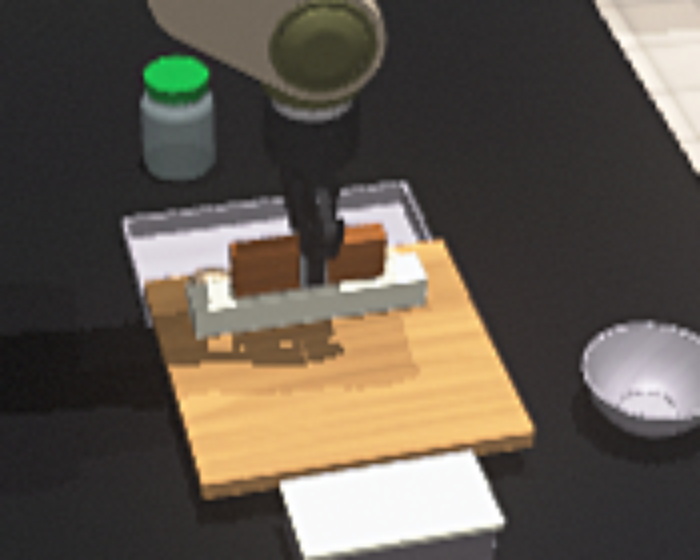

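View pics/top7.png

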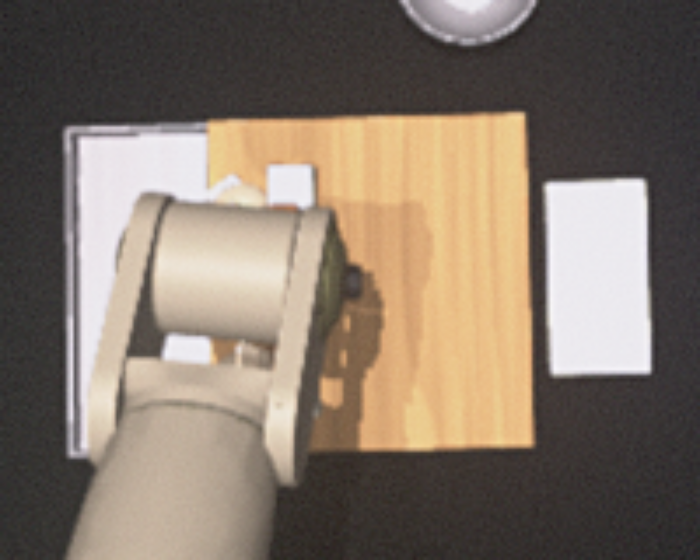

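The side crop shows the near shell fully in front of the scraper, its edge at 195 against the scraper's end at 188. The top crop shows the far shell at (240,190), inside the scraper's end. I'll continue over the edge.

{"method": "drive_tool", "body": {
  "moves": [
    {"jaw": 0, "tx": -0.5, "ty": 0, "tz": 0, "turn": 0},
    {"jaw": 0, "tx": -0.5, "ty": 0, "tz": 0, "turn": 0},
    {"jaw": 0, "tx": -0.5, "ty": 0, "tz": 0, "turn": 0},
    {"jaw": 0, "tx": -0.5, "ty": 0, "tz": 0, "turn": 0},
    {"jaw": 0, "tx": -0.5, "ty": 0, "tz": 0, "turn": 0},
    {"jaw": 0, "tx": -0.5, "ty": 0, "tz": 0, "turn": 0},
    {"jaw": 0, "tx": -0.5, "ty": 0, "tz": 0, "turn": 0},
    {"jaw": 0, "tx": -0.5, "ty": 0, "tz": 0, "turn": 0}
  ]
}}

```text
t: 12.13
position: [0.5683, 0.1168, 0.0819]
ee_rot: [-180.0, -0.0, -87.3]
ft_force: [0.2, -1.7, -3.4]
opening: 0.0213
```

{"method": "drive_tool", "body": {
  "moves": [
    {"jaw": 0, "tx": -0.5, "ty": 0, "tz": 0, "turn": 0},
    {"jaw": 0, "tx": -0.5, "ty": 0, "tz": 0, "turn": 0},
    {"jaw": 0, "tx": -0.5, "ty": 0, "tz": 0, "turn": 0},
    {"jaw": 0, "tx": -0.5, "ty": 0, "tz": 0, "turn": 0},
    {"jaw": 0, "tx": -0.5, "ty": 0, "tz": 0, "turn": 0},
    {"jaw": 0, "tx": -0.5, "ty": 0, "tz": 0, "turn": 0},
    {"jaw": 0, "tx": -0.3, "ty": 0, "tz": 0, "turn": 0},
    {"jaw": 0, "tx": 0, "ty": 0, "tz": 0, "turn": 0}
  ]
}}

```text
t: 12.8
position: [0.5674, 0.15, 0.0828]
ee_rot: [-179.8, 0.0, -87.2]
ft_force: [-2.4, 0.1, 3.2]
opening: 0.0215
```

```bash
python3 -c "
from h import *
go(.575,.15,.0815,-87.3)
for n in('top','side'): 
  im=robot.capture(n)[:,:,::-1]
  im=im[120:280,180:380] if n=='top' else im[90:230,240:415]
  cv2.imwrite(f'pics/{n}8.png',cv2.resize(im,None,fx=4,fy=4) if n=='side' else cv2.resize(im,None,fx=3.5,fy=3.5))"
```

```text
t 12.8 pos [0.5674 0.15   0.0828] rpy [-1.7985e+02  2.0000e-02 -8.7250e+01] F [-2.4  0.1  3.2] open 0.0215
turn 0.001 then tx 0.04 ty -0.76 tz 0.13
```

View pics/side8.png

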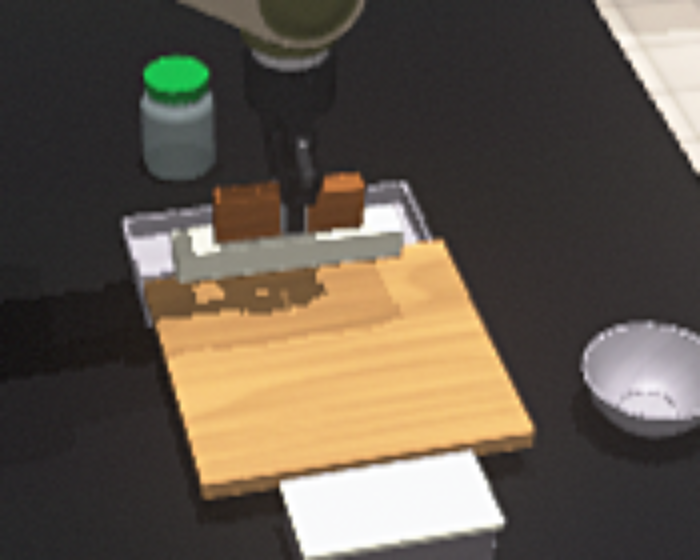

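View pics/top8.png

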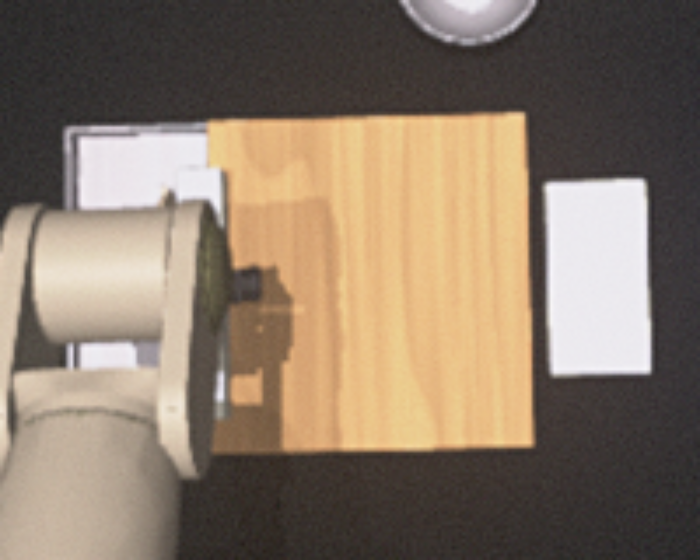

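The board looks clear, but the force shifted by about +7 N, so a shell may be wedged under the foot's front edge. I'll lift and back off to look.

{"method": "drive_tool", "body": {
  "moves": [
    {"jaw": 0, "tx": 0, "ty": 0, "tz": -0.5, "turn": 0},
    {"jaw": 0, "tx": 0, "ty": 0, "tz": -1, "turn": 0},
    {"jaw": 0, "tx": 0, "ty": 0, "tz": -2, "turn": 0},
    {"jaw": 0, "tx": 1, "ty": 0, "tz": -2, "turn": 0},
    {"jaw": 0, "tx": 3, "ty": 0, "tz": -1, "turn": 0},
    {"jaw": 0, "tx": 3.5, "ty": 0, "tz": 0, "turn": 0},
    {"jaw": 0, "tx": 3.5, "ty": 0, "tz": 0, "turn": 0},
    {"jaw": 0, "tx": 3.5, "ty": 0, "tz": 0, "turn": 0}
  ]
}}

```text
t: 13.57
position: [0.5731, 0.0031, 0.1473]
ee_rot: [180.0, 0.0, -87.2]
ft_force: [0.3, 0.7, -4.2]
opening: 0.0214
```

```bash
python3 -c "
from h import *
go(.575,.15,.0815,-87.3)
for n in('top','side'): 
  im=robot.capture(n)[:,:,::-1]
  im=im[120:280,180:380] if n=='top' else im[90:230,240:415]
  cv2.imwrite(f'pics/{n}9.png',cv2.resize(im,None,fx=4,fy=4) if n=='side' else cv2.resize(im,None,fx=3.5,fy=3.5))"
```

```text
t 13.57 pos [0.5731 0.0031 0.1473] rpy [ 1.7997e+02  1.0000e-02 -8.7250e+01] F [ 0.3  0.7 -4.2] open 0.0214
turn 0.001 then tx -14.67 ty -0.88 tz 6.58
```

View pics/side9.png

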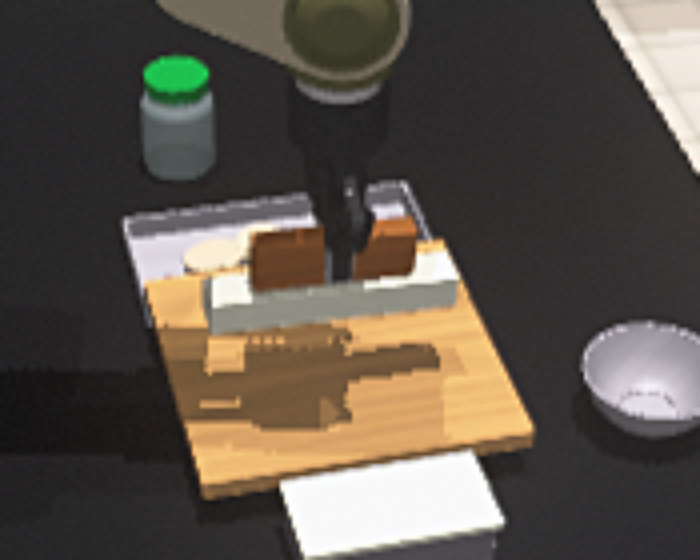

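View pics/top9.png

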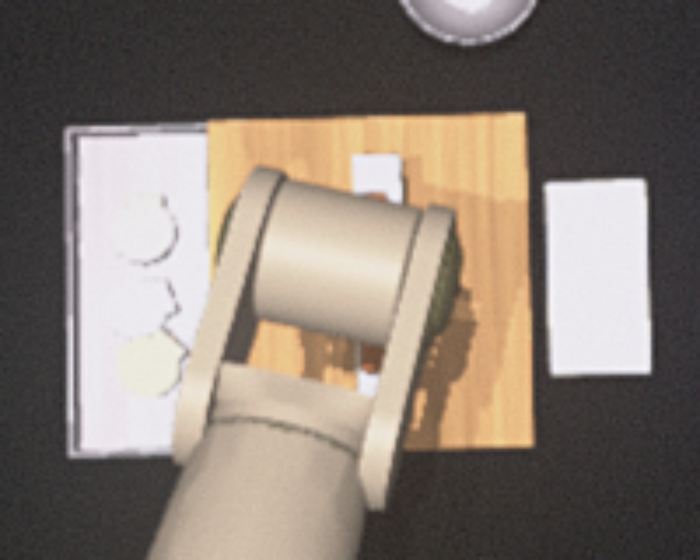

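The top crop shows all three shells in the tray at (150,232), (145,305) and (152,362), and none on the board. Next I'll carry the scraper back to its old spot.

{"method": "drive_tool", "body": {
  "moves": [
    {"jaw": 0, "tx": 1.5, "ty": 0.4, "tz": 0, "turn": 0},
    {"jaw": 0, "tx": 3, "ty": 0.9, "tz": 0, "turn": 0},
    {"jaw": 0, "tx": 3.2, "ty": 0.95, "tz": 0, "turn": 0},
    {"jaw": 0, "tx": 3.2, "ty": 0.95, "tz": 0, "turn": 0},
    {"jaw": 0, "tx": 3.2, "ty": 0.95, "tz": 0, "turn": 0},
    {"jaw": 0, "tx": 3.2, "ty": 0.95, "tz": 0, "turn": 0},
    {"jaw": 0, "tx": 3.2, "ty": 0.95, "tz": 0, "turn": 0},
    {"jaw": 0, "tx": 3.2, "ty": 0.95, "tz": 0, "turn": 0}
  ]
}}

```text
t: 14.33
position: [0.5143, -0.2366, 0.147]
ee_rot: [180.0, 0.0, -87.3]
ft_force: [-0.3, 0.2, -4.2]
opening: 0.0215
```

{"method": "drive_tool", "body": {
  "moves": [
    {"jaw": 0, "tx": 3.2, "ty": 0.95, "tz": 0, "turn": 0},
    {"jaw": 0, "tx": 3.2, "ty": 0.95, "tz": 0, "turn": 0},
    {"jaw": 0, "tx": 3.2, "ty": 0.95, "tz": 0, "turn": 0},
    {"jaw": 0, "tx": 3, "ty": 0.95, "tz": 0, "turn": 0},
    {"jaw": 0, "tx": 3, "ty": 0.95, "tz": 0, "turn": -0.1},
    {"jaw": 0, "tx": 0, "ty": 0, "tz": 0, "turn": -0.1},
    {"jaw": 0, "tx": 0, "ty": 0, "tz": 0, "turn": -0.1},
    {"jaw": 0, "tx": 0, "ty": 0, "tz": 0, "turn": 0}
  ]
}}

```text
t: 15.0
position: [0.4747, -0.3936, 0.1466]
ee_rot: [180.0, 0.1, -69.9]
ft_force: [-0.0, 0.6, -3.7]
opening: 0.0215
```

```bash
python3 -c "
from h import *
go(.468,-.42,.036,-69)
for n in('top','side'): 
  im=robot.capture(n)[:,:,::-1]
  cv2.imwrite(f'pics/{n}10.png',im)"
```

```text
t 15.0 pos [ 0.4747 -0.3936  0.1466] rpy [ 1.7999e+02  8.0000e-02 -6.9920e+01] F [-0.   0.6 -3.7] open 0.0215
turn -0.016 then tx 2.22 ty 1.57 tz 11.06
```

View pics/top10.png

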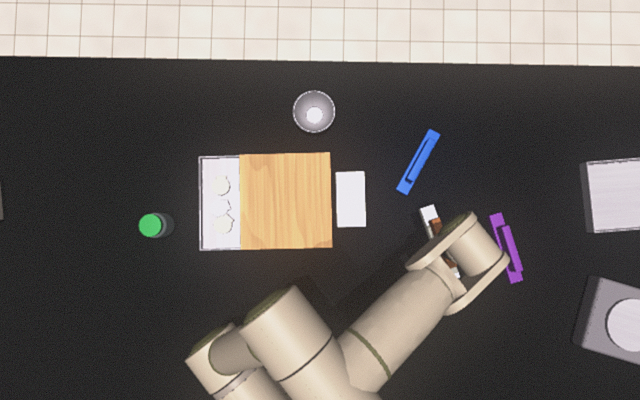

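View pics/side10.png

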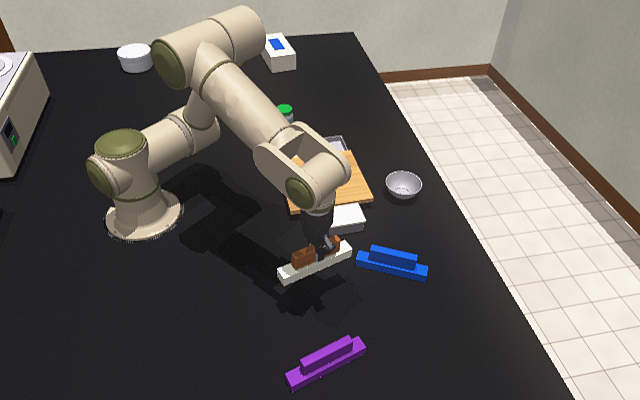

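The top view shows a clear board with the shells in the tray near (223,185)–(225,225). The box (351,199) and jar (152,225) have not moved, and the spot under the scraper is free. I'll lower it.

{"method": "drive_tool", "body": {
  "moves": [
    {"jaw": 0, "tx": 2.2, "ty": 1.6, "tz": 0, "turn": 0},
    {"jaw": 0, "tx": 0, "ty": 0, "tz": 2.0, "turn": 0},
    {"jaw": 0, "tx": 0, "ty": 0, "tz": 2.5, "turn": 0},
    {"jaw": 0, "tx": 0, "ty": 0, "tz": 2.5, "turn": 0},
    {"jaw": 0, "tx": 0, "ty": 0, "tz": 2, "turn": 0},
    {"jaw": 0, "tx": 0, "ty": 0, "tz": 1, "turn": 0},
    {"jaw": 0, "tx": 0, "ty": 0, "tz": 0.6, "turn": 0},
    {"jaw": 0, "tx": 0, "ty": 0, "tz": 0, "turn": 0}
  ]
}}

```text
t: 15.77
position: [0.4675, -0.4194, 0.0403]
ee_rot: [180.0, 0.1, -70.1]
ft_force: [-0.1, 0.9, -4.1]
opening: 0.0209
```

{"method": "drive_tool", "body": {
  "moves": [
    {"jaw": 0, "tx": 0, "ty": 0, "tz": 0.2, "turn": 0},
    {"jaw": 0, "tx": 0, "ty": 0, "tz": 0.15, "turn": 0},
    {"jaw": 0, "tx": 0, "ty": 0, "tz": 0.1, "turn": 0},
    {"jaw": 0, "tx": 0, "ty": 0, "tz": 0.05, "turn": 0},
    {"jaw": 0, "tx": 0, "ty": 0, "tz": 0, "turn": 0},
    {"jaw": 0, "tx": 0, "ty": 0, "tz": 0, "turn": 0},
    {"jaw": 0, "tx": 0, "ty": 0, "tz": 0, "turn": 0},
    {"jaw": 0, "tx": 0, "ty": 0, "tz": 0, "turn": 0}
  ]
}}

```text
t: 16.43
position: [0.4678, -0.4207, 0.038]
ee_rot: [-180.0, -0.2, -70.1]
ft_force: [-4.5, -0.0, 7.5]
opening: 0.0214
```

The scraper touched down 2 mm early, so it slipped up slightly in the grip at the wedge. I'll release and rise.

{"method": "drive_tool", "body": {
  "moves": [
    {"jaw": 2.5, "tx": 0, "ty": 0, "tz": 0, "turn": 0},
    {"jaw": 3.5, "tx": 0, "ty": 0, "tz": 0, "turn": 0},
    {"jaw": 5, "tx": 0, "ty": 0, "tz": 0, "turn": 0},
    {"jaw": 7, "tx": 0, "ty": 0, "tz": 0, "turn": 0},
    {"jaw": 8.5, "tx": 0, "ty": 0, "tz": 0, "turn": 0},
    {"jaw": 8.5, "tx": 0, "ty": 0, "tz": 0, "turn": 0},
    {"jaw": 8.5, "tx": 0, "ty": 0, "tz": 0, "turn": 0},
    {"jaw": 8.5, "tx": 0, "ty": 0, "tz": 0, "turn": 0}
  ]
}}

```text
t: 17.1
position: [0.4675, -0.4198, 0.0358]
ee_rot: [180.0, 0.0, -70.1]
ft_force: [-0.3, -0.2, -0.3]
opening: 0.0849
```

{"method": "drive_tool", "body": {
  "moves": [
    {"jaw": 8.5, "tx": 0, "ty": 0, "tz": -0.5, "turn": 0},
    {"jaw": 8.5, "tx": 0, "ty": 0, "tz": -1, "turn": 0},
    {"jaw": 8.5, "tx": 0, "ty": 0, "tz": -2, "turn": 0},
    {"jaw": 8.5, "tx": 0, "ty": 0, "tz": -3, "turn": 0},
    {"jaw": 8.5, "tx": 0, "ty": 0, "tz": -3, "turn": 0},
    {"jaw": 8.5, "tx": 0, "ty": 0, "tz": -3, "turn": 0},
    {"jaw": 8.5, "tx": 0, "ty": 0, "tz": -3, "turn": 0},
    {"jaw": 8.5, "tx": 0, "ty": 0, "tz": -2, "turn": 0}
  ]
}}

```text
t: 17.77
position: [0.4678, -0.4202, 0.2153]
ee_rot: [-179.9, -0.3, -70.1]
ft_force: [-0.0, -0.8, 0.9]
opening: 0.0857
```

{"method": "drive_tool", "body": {
  "moves": [
    {"jaw": 8.5, "tx": 0, "ty": 3, "tz": 0, "turn": 0},
    {"jaw": 8.5, "tx": 0, "ty": 3, "tz": 0, "turn": 0},
    {"jaw": 8.5, "tx": 0, "ty": 3, "tz": 0, "turn": 0},
    {"jaw": 8.5, "tx": 0, "ty": 3, "tz": 0, "turn": 0},
    {"jaw": 8.5, "tx": 0, "ty": 2, "tz": 0, "turn": 0},
    {"jaw": 8.5, "tx": 0, "ty": 0, "tz": 0, "turn": 0},
    {"jaw": 8.5, "tx": 0, "ty": 0, "tz": 0, "turn": 0},
    {"jaw": 8.5, "tx": 0, "ty": 0, "tz": 0, "turn": 0}
  ]
}}

```text
t: 18.43
position: [0.3365, -0.4674, 0.2114]
ee_rot: [-180.0, -0.0, -70.1]
ft_force: [-0.1, -0.3, 0.3]
opening: 0.085
```

```bash
python3 -c "
from h import *
go(.468,-.42,.036,-69)
t=robot.capture('top')[:,:,::-1];s=robot.capture('side')[:,:,::-1]
cv2.imwrite('pics/side11.png',s);cv2.imwrite('pics/top11.png',t)
cv2.imwrite('pics/tc.png',cv2.resize(t[145:260,190:340],None,fx=5,fy=5))"
```

```text
t 18.43 pos [ 0.3365 -0.4674  0.2114] rpy [-1.7998e+02 -5.0000e-02 -7.0060e+01] F [-0.1 -0.3  0.3] open 0.085
turn -0.018 then tx 0.29 ty -13.98 tz 17.54
```

View pics/side11.png

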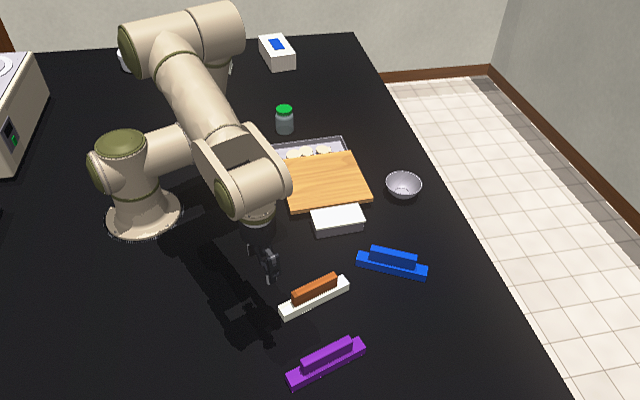

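View pics/top11.png

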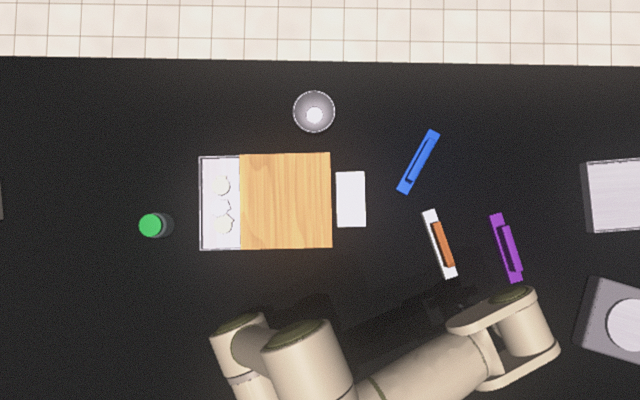

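View pics/tc.png

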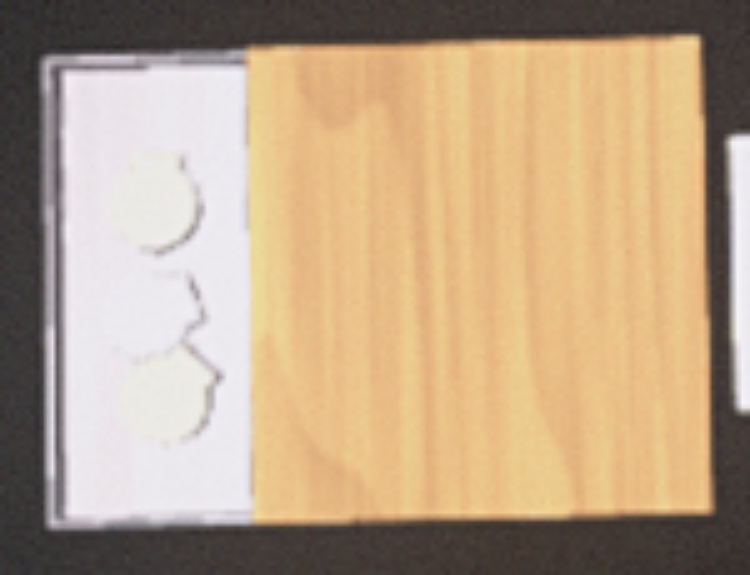

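The scraper stands upright on the bench at (438,243). All three shells lie inside the tray (in the crop at (158,200), (150,312) and (168,395)), and the board is empty. The box and jar are in place and the gripper is clear of everything.

```bash
python3 -c "
from h import *
robot.sign_off()"
```

```text
the job is handed in; nothing more can be done
```

I swept all three shells off the board into the tray, using only the scraper. I then set the scraper back upright where it had stood, backed the gripper clear and handed the job in at about 18.5 s. No verdict was reported.

**Last checks:** the final pictures show three shells inside the tray, an empty board, and the sample box and jar at the same pixels as at the start. The blue and purple look-alikes were not touched.

**What did not go quite as planned:**
- **Drift:** one shell drifted toward the scraper's near end mid-sweep. I backed off, shifted the scraper 7 mm and finished the sweep.
- **Force at the edge:** the force reading changed by about 7 N at the board's edge, probably a shell catching under the scraper's foot. It cleared when I lifted.
- **Early touchdown:** the scraper touched the bench about 2 mm higher than planned when I set it down, so it had probably slipped slightly in the grip.

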